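# Take the tube sleeve off the vice bar

### The job

The square tube sleeve on the bar clamped in the vice is held on by a locking pin. Pull the pin up out of the bar and put it in the empty low tin, then slide the sleeve off the bar's open end and lay it down, without letting it drop, flat in the low frame of the locating nest. Leave the tin standing and do not disturb the rod tin, the hammer or the angle offcut.

Things in the scene. Friction and masses are not known exactly. Their poses are not given: they have to be found in the camera images.
- vice: Grey bench vice fixed to the bench, its place and heading differ each time. Origin on the bench under the middle of the jaws; its x axis points level along the clamped bar towards the bar's open end; z up. Jaws are 125 mm wide (x from -62 to +62 mm), their tops 170 mm above the bench; the vice body reaches 240 mm to the -y side (handle) and 115 mm to the +y side.
- bar_end (a point): Centre of the open end face of the square steel bar, 145 mm above the bench; axes as the vice (x out of the open end, along the bar). The bar is 32 x 32 mm, rigid, level, runs 190 mm from the jaws' side to this end, nothing beneath it. It has an upright 13 mm square hole 25 mm before the end.
- bar_hole (a point): Centre of the upright hole's mouth on the bar's top face, 161 mm above the bench, axes as the vice.
- pin_grip (a point): Centre of the grip of the steel locking pin, which stands loose in the bar's hole, upright, lifting straight out; z axis points from foot to head. The pin is 110 mm long, 0.13 kg or so: shank 10 mm diameter and 60 mm long, then a collar 22 mm diameter and 5 mm thick that rests on the bar, then the round grip 18 mm diameter and 45 mm long. This point is 87.5 mm above the foot and 22.5 mm below the top.
- pin_foot (a point): The pin's lower tip, on its axis, 87.5 mm below pin_grip.
- sleeve_mid (a point): Centre of the bare steel square tube sleeve: 90 mm long (its x axis, along the bar at the start, same direction as the vice's x), 50 x 50 mm outside, 42 x 42 mm bore, about 0.5 kg. It hangs loosely on the bar, its bore's top resting on the bar (so raised 5 mm it is centred on the bar with 5 mm free all round), between jaws and pin, at varying distance along the bar. It has a small weld bead along the top.
- nest_floor (a point): Centre of the floor inside the locating nest: a steel plate 140 x 100 mm fixed to the bench with a low rectangular frame on it, inside 106 mm (x axis) by 66 mm (y axis), frame bars 6 mm wide and 8 mm high above this floor. The floor is 8 mm above the bench. The sleeve lies in it along x, either way round, centre 25 mm above this point.
- tin_floor (a point): Centre of the inner floor (5 mm above the bench) of the empty low round tin, open at the top: 100 mm outside diameter, 94 mm inside, rim 75 mm above the bench; loose, about 0.35 kg.
- rod_tin: Bystander: taller tin, 90 mm diameter, 110 mm high, with welding rods standing in it up to 190 mm. Origin at the centre of its foot.
- hammer: Bystander: hammer with a wooden handle, lying on the bench beyond the work.
- offcut: Bystander: steel angle offcut 70 x 100 mm, 56 mm high. Origin at the centre of its underside.

How it is judged (in metres and radians):
On the way, in this order (a step that is already met when the one before it is completed fails the run):
1. the locking pin is out of the bar and in the low tin (horizontal distance between each of pin_grip, pin_foot and tin_floor below 0.055 m and (z of pin_foot in the frame of tin_floor below 0.03 m or z of pin_grip in the frame of tin_floor below 0.05 m)), for 0.2 s.
2. the sleeve is wholly clear of the bar's open end (x of sleeve_mid in the frame of bar_end above 0.047 m), for 0.1 s.
At the end, for the whole second after the job is handed in: Sleeve at rest flat inside the nest frame (centre within 12 mm on each axis, 21 to 29 mm above its floor, long axes within 0.25 rad); pin at rest in the upright tin (grip and foot within 55 mm of the tin axis, foot under 30 mm or grip centre under 50 mm above its floor) (all of step 1 and x of sleeve_mid in the frame of nest_floor between -0.012 and 0.012 m and y of sleeve_mid in the frame of nest_floor between -0.012 and 0.012 m and z of sleeve_mid in the frame of nest_floor between 0.021 and 0.029 m and angle between the x axis of sleeve_mid and the x axis of nest_floor, either way round below 0.25 rad and angle between tin_floor's own z axis and vertical below 0.1 rad and linear speed of sleeve below 0.02 m/s and linear speed of pin below 0.05 m/s); the robot touches nothing.
It fails at once if the sleeve is dropped (falls free faster than 0.7 m/s, about 25 mm) (linear speed of sleeve above 0.7 m/s and contact force between the fingers and sleeve below 0.3 N).
It fails at once if a bystander is pushed more than 30 mm (distance of any of rod_tin, hammer, offcut from where it was at the start of the episode above 0.03 m).
It also fails if it takes over 64 s, if anything falls off the work surface, if the arm or the gripper's body presses on something with over 40 N, if the wrist force passes 120 N, or if a joint passes its speed limit or range.

### The arm

A 6-joint arm with a two-finger parallel gripper is mounted at the origin on the work surface. World frame = base frame: x ahead of the robot, y to its left, z up, the work surface at z = 0. Lengths are in m, angles in degrees, forces in N, time in s.
With the tool pointing down it reaches from about 0.35 to 0.875 m from the base axis. Payload 15.5 kg.
Tool frame: the origin (TCP) lies on the front face of the gripper's body, between the roots of the fingers; the fingertips stand 73 mm ahead of it and the grasp point (between the pads) lies 54 mm ahead of it; z points along the fingers, y is the line along which they close (so a half turn about z gives the same grasp; the last joint's range is limited). The gripper opens to 85 mm and grips with 20 to 120 N. Pads are 22 mm wide; open, the fingers measure 114 mm over their backs; the gripper's body (76 mm by 85 mm) begins 54 mm behind the grasp point. The pads swing forward as they close: fully open they stand 13 mm farther back than shut.
Start: joints at [-5.472, 28.281, 77.091, -0, 74.628, -5.472], TCP at [0.625, 0, 0.304] pointing down, gripper open.
Joint ranges: [-166.48, 166.48], [-47.26, 123.95], [12.59, 153.08], [-70.14, 250.14], [6.76, 159.57], [-176.63, 176.63]. Speed limits (degrees/s): [108.29, 108.29, 147.25, 172.46, 172.46, 172.46].

### API

Orientations are given as [roll, pitch, yaw] about the fixed x, y, z axes, in that order (R = Rz(yaw) Ry(pitch) Rx(roll)).
In Python, from rig import state, vision, ticket gives the robot as it stands.
- The arm moves only by the shell command python3 -m inch 'ROWS' [FORCE]. ROWS is a JSON object of lists of equal length, an entry for each row: "gripper": the finger opening in m, from 0 to 0.0854; "offset": the shift along the world's x, y, z in m, a list of three; "rot": the turn, a rotation vector about the world's x, y, z in degrees, a list of three. In form: {"gripper": [gripper, ...], "offset": [[x, y, z], ...], "rot": [[ax, ay, az], ...]}. A call has exactly 5 rows; each row is the pose to reach, as a shift and turn from the pose commanded when the call began; what a row does not reach only later rows make up. A row lasts 1/8 s, in which the tool goes at most 62.5 mm and 10.7 degrees, less where a joint would pass 70% of its speed; a pose out of reach is approached as far as the arm can. A call with a gripper value outside its range is refused whole. The fingers move at their own pace and stop on an object; FORCE is the grip in N (left out, the last holds). Time passes only in rows, so rows that repeat a pose let the fingers close, or fill a call up. It gives the time, the measured TCP pose, the force, the opening and the grip force at its end, in the units of the state.
- state(): the state, without advancing time (a new reading comes with each control period).
- vision.grab_frame(name): name is "scene" or "side" or "wrist"; returns the picture (400x640x3 uint8, red, green, blue); there is no depth.
- vision.calibration(name): a dict with "fov_y" (degrees; the focal length in pixels is half the picture's height over the tangent of half this angle, whatever the lens; pixels are square), "cx", "cy" (the principal point, pixels), "R" (3x3) and "t" (3): a world point X has camera coordinates R X + t; the wrist camera has in their place "hand_eye" (4x4, takes a point from camera to tool coordinates, whose origin is the TCP and whose axes are the flange's). Camera axes: x right, y down, z forward; pixel columns grow to the right and rows downward; lengths in m; the calibration is good to about 2 mm. The wrist camera is an equidistant fisheye: a pixel r from the principal point sees the ray r / f radians off the axis. A picture is of the moment at which its call begins: read the wrist's pose just before it. calibration takes no time and is no camera call.
- ticket.sign_off(): hands the job in; it is judged then, once.
The state is a dict: "t": time; "joints": joint angles; "joint_vel": joint speeds; "joint_torque": joint torques, N m; "tcp_pos": TCP position; "eef_rot": TCP orientation; "wrist_force": force on the tool from outside, world axes, zero at the start; "moment": the same for the moment, N m; "grip_width": opening from 0.0 (shut) to 1.0 (fully open); "finger_force": force on a finger pad.
Only numpy, scipy, OpenCV 4.12 (cv2) and the standard library are available. Lean on these libraries where they do the work, as an engineer would, in place of code of your own. Each camera call takes 0.05 s, during which the arm holds its last target. There are 200 camera calls.

## Working session

There is one attempt and no reset: what is moved stays moved. The work goes in short steps, Python scripts to look and compute and a shell command to move; the robot and the scene stay as the last step left them, time stands still between calls to the robot, and variables do not carry over. Pictures are saved under pics/ and viewed, at most 12 in all, crops included, and the job is handed in when it is done.

```bash
ls; mkdir -p pics
cat > h.py <<'E'
import numpy as np, cv2
from rig import state, vision
def grab(n,f):
    im=vision.grab_frame(n); cv2.imwrite('pics/'+f,im[:,:,::-1]); return im
def ray(n,u,v):
    c=vision.calibration(n); f=200/np.tan(np.radians(c['fov_y']/2))
    R=np.array(c['R']);t=np.array(c['t'])
    d=R.T@np.array([(u-c['cx'])/f,(v-c['cy'])/f,1]); return -R.T@t,d/np.linalg.norm(d)
def atz(n,u,v,z):
    o,d=ray(n,u,v); return o+d*(z-o[2])/d[2]
def proj(n,X):
    c=vision.calibration(n); f=200/np.tan(np.radians(c['fov_y']/2))
    p=np.array(c['R'])@np.array(X)+np.array(c['t']); return np.array([c['cx']+f*p[0]/p[2],c['cy']+f*p[1]/p[2]])
E
python3 - <<'E'
from h import *
print(state())
grab('scene','a_scene.png');grab('side','a_side.png')
for n in('scene','side'):
    c=vision.calibration(n);print(n,c['fov_y'],c['cx'],c['cy'],ray(n,320,200))
c=vision.calibration('wrist');print(c)
E
```

```text
pics
{'t': 0.0, 'joints': array([-5.47223988e+00,  2.83143823e+01,  7.71280194e+01,  7.11215352e-04,
        7.46285797e+01, -5.47137319e+00]), 'joint_vel': array([-0.00071227, -0.02106494, -0.01547976, -0.07599499, -0.00129539,
        0.03223818]), 'joint_torque': array([-2.68344644e-03, -8.82162237e+01, -3.83866239e+01, -4.40739132e-04,
        1.02696815e-02,  1.38197843e-04]), 'tcp_pos': array([6.24721533e-01, 2.76593963e-05, 3.03300396e-01]), 'eef_rot': array([-1.79929407e+02, -7.45038402e-03,  8.99989398e+01]), 'wrist_force': array([ 0.44293809,  0.49408164, -0.74444392]), 'moment': array([-0.00705251,  0.01308783,  0.00624021]), 'finger_force': 0.0, 'grip_width': 0.998141901652258}
scene 56.39038918114745 324.25856205511946 198.81033993636402 (array([ 0.98140463, -0.72449013,  0.82917188]), array([-0.35754255,  0.65315881, -0.66749299]))
side 53.93449362171828 320.518490518209 198.07512171640934 (array([0.48394785, 0.76334901, 0.89094299]), array([ 0.14019283, -0.71059358, -0.68949455]))
{'fov_y': 65.70646984690485, 'cx': 321.90446686161386, 'cy': 195.02751435159433, 'hand_eye': array([[-2.49590173e-04, -9.46240603e-01, -3.23463535e-01,
         8.47422687e-02],
       [ 9.99999911e-01, -3.46160035e-04,  2.41017987e-04,
        -3.95971127e-04],
       [-3.40031154e-04, -3.23463446e-01,  9.46240606e-01,
        -6.96757840e-02],
       [ 0.00000000e+00,  0.00000000e+00,  0.00000000e+00,
         1.00000000e+00]])}
```

View pics/a_scene.png

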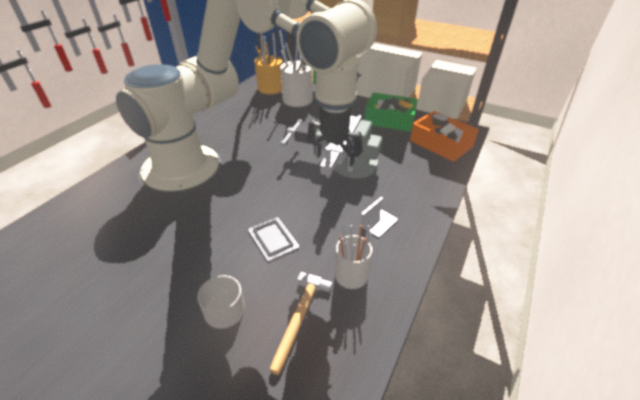

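View pics/a_side.png

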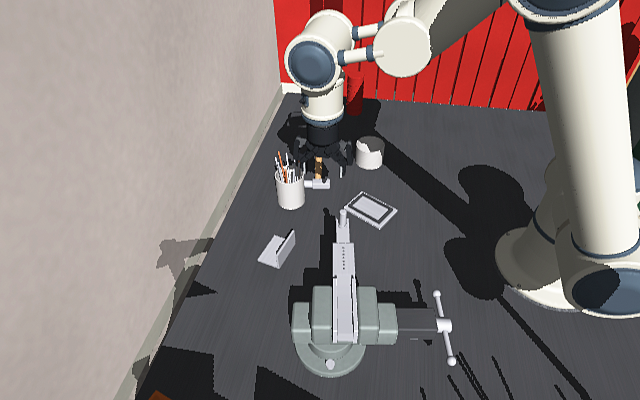

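Side view: the vice is in front at about (335,325), the bar points away from the camera to the pin at about (343,215). The nest is at (371,208), the low tin at (370,153), the rod tin at (290,185) and the offcut at (278,250). The scene view shows the low tin at (221,300) and the nest at (273,239). I'll enlarge both.

Run:
```python
from h import *
a=cv2.imread('pics/a_side.png')[120:270,250:450]; cv2.imwrite('pics/b_side.png',cv2.resize(a,None,fx=4,fy=4,interpolation=cv2.INTER_CUBIC))
a=cv2.imread('pics/a_scene.png')[100:340,190:430]; a=cv2.convertScaleAbs(a,alpha=1.2,beta=-50); cv2.imwrite('pics/b_scene.png',cv2.resize(a,None,fx=2.5,fy=2.5,interpolation=cv2.INTER_CUBIC))
```

```text
(no output)
```

View pics/b_side.png

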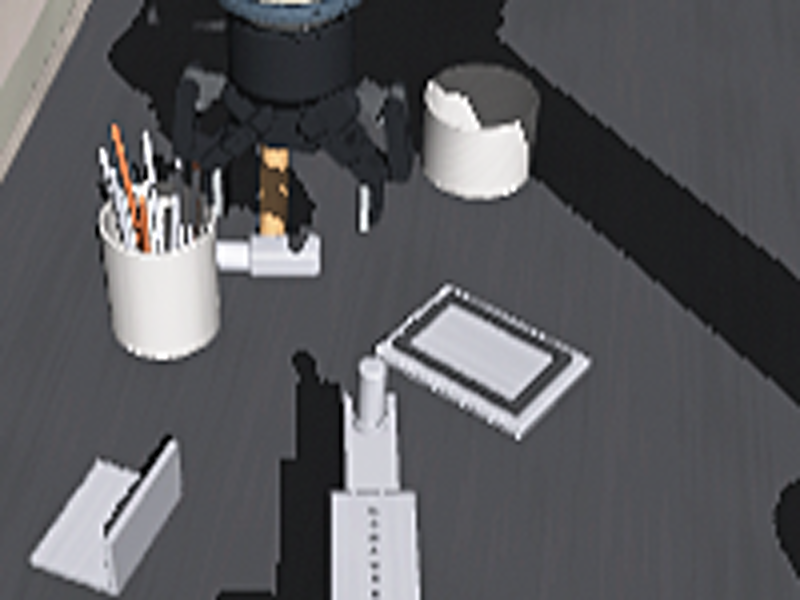

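View pics/b_scene.png

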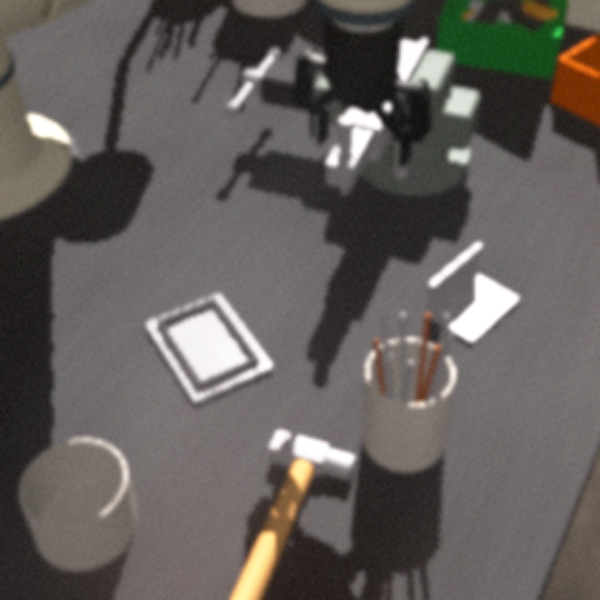

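Run:
```python
from h import *
np.set_printoptions(precision=4,suppress=True)
s=lambda x,y,z:atz('side',250+x/4,120+y/4,z)
q=lambda x,y,z:atz('scene',190+x/2.5,100+y/2.5,z)
print('pin',s(372,362,.211),s(372,427,.163))
print('sleeve end',s(331,491,.165),s(417,491,.165))
print('sleeve rear', atz('side',333,342,.165),atz('side',357,342,.165))
N=[s(447,285,.008),s(592,360,.008),s(520,437,.008),s(376,350,.008)]
print(np.array(N),np.mean(N,0))
M=[q(147,325,.008),q(220,294,.008),q(273,366,.008),q(197,403,.008)]
print(np.array(M),np.mean(M,0))
print('tin side',s(425,98,.075),s(540,98,.075),s(482,64,.075)); print('tin scene',q(20,490,.075),q(131,490,.075),q(75,438,.075))
```

```text
pin [0.5602 0.09   0.211 ] [0.5578 0.0993 0.163 ]
sleeve end [0.5747 0.1567 0.165 ] [0.5239 0.1481 0.165 ]
sleeve rear [0.5353 0.4038 0.165 ] [0.4895 0.3959 0.165 ]
[[ 0.5339 -0.2108  0.008 ]
 [ 0.4121 -0.1417  0.008 ]
 [ 0.4623 -0.0504  0.008 ]
 [ 0.5817 -0.1249  0.008 ]] [ 0.4975 -0.1319  0.008 ]
[[ 0.4188 -0.1437  0.008 ]
 [ 0.4663 -0.0567  0.008 ]
 [ 0.5857 -0.1263  0.008 ]
 [ 0.5397 -0.2133  0.008 ]] [ 0.5027 -0.135   0.008 ]
tin side [ 0.5744 -0.3779  0.075 ] [ 0.4746 -0.3938  0.075 ] [ 0.5294 -0.4382  0.075 ]
tin scene [ 0.4896 -0.42    0.075 ] [ 0.5806 -0.3702  0.075 ] [ 0.4955 -0.3488  0.075 ]
```

```bash
python3 -m inch '{"gripper":[0.085,0.085,0.085,0.085,0.085],"offset":[[-0.02,0.03,0.03],[-0.045,0.065,0.03],[-0.066,0.097,0.03],[-0.066,0.097,0.03],[-0.066,0.097,0.03]],"rot":[[0,0,4],[0,0,9],[0,0,9],[0,0,9],[0,0,9]]}'
cat >> h.py <<'E'
from scipy.spatial.transform import Rotation as Ro
def wpose():
    s=state(); return Ro.from_euler('xyz',s['eef_rot'],degrees=True).as_matrix(),np.array(s['tcp_pos'])
def wcam(P):
    c=vision.calibration('wrist');H=np.array(c['hand_eye']);R,p=P
    return c,R@H[:3,:3],R@H[:3,3]+p,200/np.radians(c['fov_y']/2) if 0 else 200/np.tan(np.radians(c['fov_y']/2))
def wproj(P,X):
    c,R,o,f=wcam(P);d=R.T@(np.array(X)-o);th=np.arctan2(np.hypot(d[0],d[1]),d[2]);k=f*th/np.hypot(d[0],d[1]);return np.array([c['cx']+k*d[0],c['cy']+k*d[1]])
def watz(P,u,v,z):
    c,R,o,f=wcam(P);x,y=u-c['cx'],v-c['cy'];r=np.hypot(x,y)+1e-9;th=r/f
    d=R@np.array([np.sin(th)*x/r,np.sin(th)*y/r,np.cos(th)]);return o+d*(z-o[2])/d[2]
E
python3 - <<'E'
from h import *
P=wpose();print(P);im=grab('wrist','c.png')
print(wproj(P,[.559,.097,.211]),wproj(P,[.559,.097,.163]))
np.savez('c.npz',R=P[0],p=P[1])
E
```

```text
t: 0.72
tcp_pos: [0.5592, 0.0968, 0.3338]
eef_rot: [-180.0, 0.0, 99.0]
wrist_force: [0.3, 0.5, -0.3]
grip_width: 0.997
finger_force: 0.0
(array([[-1.56717187e-01,  9.87643520e-01,  8.54383970e-06],
       [ 9.87643486e-01,  1.56717184e-01, -2.61861522e-04],
       [-2.59964802e-04, -3.25999336e-05, -9.99999966e-01]]), array([0.55921269, 0.09679963, 0.33379632]))
[321.85821341 221.15274037] [321.84235224 197.66515273]
```

View pics/c.png

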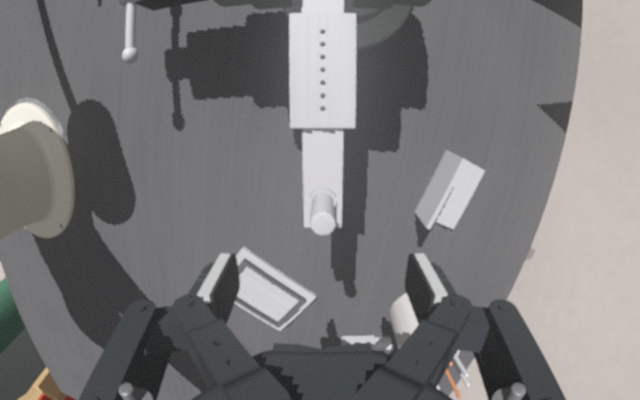

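The pin head is at (322,223), within 2 px of the prediction. The bar runs straight up the image. Sleeve corners are at (289,128), (355,129), (290,12) and (357,13), and the nest is at (271,288).

Run:
```python
from h import *
np.set_printoptions(precision=4,suppress=True)
z=np.load('c.npz');P=z['R'],z['p']
print('pin',watz(P,322,223,.211))
C=[watz(P,u,v,.165) for u,v in((289,128),(355,129),(290,12),(357,13))];print(np.array(C),np.mean(C,0))
print('barend',watz(P,303,227,.161),watz(P,341,227,.161))
E=[watz(P,u,v,.008) for u,v in((244,247),(316,296),(280,330))];print(np.array(E))
f=(C[0]+C[1])/2;r=(C[2]+C[3])/2;d=f-r;print(np.degrees(np.arctan2(d[1],d[0])),np.linalg.norm(d))
```

```text
pin [0.5593 0.0957 0.211 ]
[[0.525  0.15   0.165 ]
 [0.5754 0.1572 0.165 ]
 [0.512  0.2402 0.165 ]
 [0.562  0.2474 0.165 ]] [0.5436 0.1987 0.165 ]
barend [0.5473 0.0673 0.161 ] [0.5796 0.0724 0.161 ]
[[ 0.4659 -0.0514  0.008 ]
 [ 0.5843 -0.1214  0.008 ]
 [ 0.5341 -0.208   0.008 ]]
-81.70627075888797 0.09122516798835044
```

```bash
python3 -m inch '{"gripper":[0.06,0.05,0.05,0.05,0.05],"offset":[[0,-0.001,-0.04],[0,-0.001,-0.075],[0,-0.001,-0.084],[0,-0.001,-0.084],[0,-0.001,-0.084]],"rot":[[0,0,0],[0,0,0],[0,0,0],[0,0,0],[0,0,0]]}'
python3 -m inch '{"gripper":[0.0,0.0,0.0,0.0,0.0],"offset":[[0,0,0],[0,0,0],[0,0,0],[0,0,0],[0,0,0]],"rot":[[0,0,0],[0,0,0],[0,0,0],[0,0,0],[0,0,0]]}' 50
```

```text
t: 1.4
tcp_pos: [0.5598, 0.0959, 0.2512]
eef_rot: [179.9, 0.0, 99.0]
wrist_force: [0.3, -0.8, -1.0]
grip_width: 0.587
finger_force: 0.0
t: 2.02
tcp_pos: [0.5594, 0.0961, 0.2507]
eef_rot: [179.9, 0.0, 99.0]
wrist_force: [-0.9, -0.2, 6.7]
grip_width: 0.194
finger_force: 48.6
```

```bash
python3 -m inch '{"gripper":[0.0,0.0,0.0,0.0,0.0],"offset":[[0,0,0.025],[0,0,0.05],[0,0,0.08],[0,0,0.1],[0,0,0.1]],"rot":[[0,0,0],[0,0,0],[0,0,0],[0,0,0],[0,0,0]]}'
```

```text
t: 2.65
tcp_pos: [0.5594, 0.0961, 0.3512]
eef_rot: [179.8, 0.0, 99.0]
wrist_force: [0.1, 1.0, -1.2]
grip_width: 0.199
finger_force: 49.2
```

```bash
python3 -m inch '{"gripper":[0.0,0.0,0.0,0.0,0.0],"offset":[[-0.003,-0.04,0],[-0.008,-0.095,0],[-0.014,-0.15,0],[-0.018,-0.205,0],[-0.022,-0.26,0]],"rot":[[0,0,0],[0,0,0],[0,0,0],[0,0,0],[0,0,0]]}'
python3 -m inch '{"gripper":[0.0,0.0,0.0,0.0,0.0],"offset":[[-0.004,-0.05,0],[-0.008,-0.10,0],[-0.011,-0.14,0],[-0.011,-0.17,0],[-0.011,-0.17,0]],"rot":[[0,0,0],[0,0,0],[0,0,0],[0,0,0],[0,0,0]]}'
python3 - <<'E'
from h import *
P=wpose();print(P);im=grab('wrist','d.png')
print(wproj(P,[.526,-.39,.075]))
np.savez('d.npz',R=P[0],p=P[1])
E
```

```text
t: 3.28
tcp_pos: [0.5363, -0.1656, 0.3487]
eef_rot: [-179.9, -0.0, 99.0]
wrist_force: [0.8, -0.5, -0.9]
grip_width: 0.198
finger_force: 49.2
t: 3.9
tcp_pos: [0.5254, -0.3357, 0.3482]
eef_rot: [-179.9, -0.1, 98.9]
wrist_force: [0.4, 0.0, -2.2]
grip_width: 0.195
finger_force: 49.1
(array([[-1.54269922e-01,  9.88027598e-01, -1.50245331e-03],
       [ 9.88028212e-01,  1.54271234e-01,  7.99424059e-04],
       [ 1.02163836e-03, -1.36113917e-03, -9.99998552e-01]]), array([ 0.52542183, -0.33571198,  0.34819132]))
[315.7546486  212.13676612]
```

View pics/d.png

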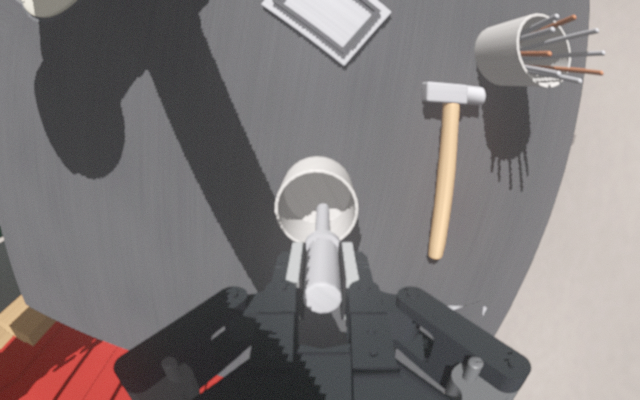

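The pin is held. The tin rim spans columns 275 to 358 with its lower edge at row 245, so its centre is at about (316.5,204).

Run:
```python
from h import *
z=np.load('d.npz');P=z['R'],z['p']
X=watz(P,316.5,204,.075);print(X,X-P[1],watz(P,275,204,.075),watz(P,358,204,.075),watz(P,316.5,245,.075))
```

```text
[ 0.52534404 -0.37960385  0.075     ] [-7.77904807e-05 -4.38918682e-02 -2.73191324e-01] [ 0.47646292 -0.3873281   0.075     ] [ 0.57400145 -0.37205279  0.075     ] [ 0.53341866 -0.43377365  0.075     ]
```

```bash
python3 -m inch '{"gripper":[0.0,0.0,0.0,0.0,0.0],"offset":[[0,-0.03,0],[0,-0.048,-0.04],[0,-0.048,-0.1],[0,-0.048,-0.15],[0,-0.048,-0.18]],"rot":[[0,0,0],[0,0,0],[0,0,0],[0,0,0],[0,0,0]]}'
python3 -m inch '{"gripper":[0.0,0.0,0.0,0.05,0.05],"offset":[[0,0,-0.004],[0,0,-0.007],[0,0,-0.007],[0,0,-0.007],[0,0,-0.007]],"rot":[[0,0,0],[0,0,0],[0,0,0],[0,0,0],[0,0,0]]}'
python3 -m inch '{"gripper":[0.05,0.05,0.05,0.05,0.05],"offset":[[0,0,0],[0,0,0.03],[0,0,0.08],[0,0,0.13],[0,0,0.16]],"rot":[[0,0,0],[0,0,0],[0,0,0],[0,0,0],[0,0,0]]}'
python3 - <<'E'
from h import *
P=wpose();print(P[1]);im=grab('wrist','e.png');cv2.imwrite('pics/e2.png',im[50:350,120:560,::-1]);np.savez('e.npz',R=P[0],p=P[1])
E
```

```text
t: 4.58
tcp_pos: [0.5252, -0.38, 0.1667]
eef_rot: [-179.9, -0.2, 99.0]
wrist_force: [-0.7, -0.4, -1.0]
grip_width: 0.193
finger_force: 49.1
t: 5.2
tcp_pos: [0.5262, -0.3822, 0.1636]
eef_rot: [180.0, 0.1, 99.0]
wrist_force: [0.2, -0.7, 0.4]
grip_width: 0.577
finger_force: 0.0
t: 5.82
tcp_pos: [0.5263, -0.3823, 0.3258]
eef_rot: [179.9, 0.1, 99.0]
wrist_force: [-0.2, -0.0, -0.0]
grip_width: 0.584
finger_force: 0.0
[ 0.52627719 -0.3822515   0.32578976]
```

View pics/e.png

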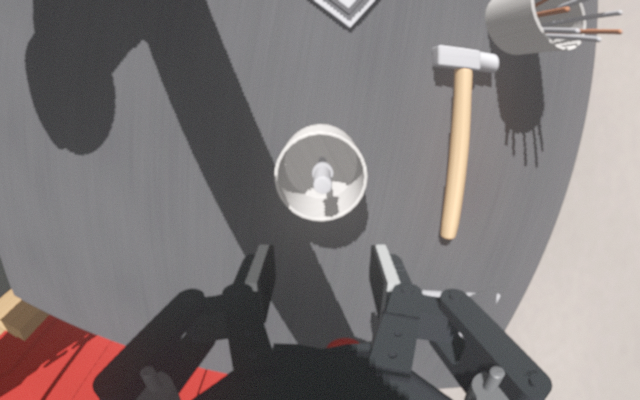

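The pin is standing in the upright tin, with its head at (322,185). Next I'll look at the nest from near on the way back.

```bash
python3 -m inch '{"gripper":[0.085,0.085,0.085,0.085,0.085],"offset":[[-0.005,0.05,0.01],[-0.01,0.11,0.01],[-0.02,0.17,0.01],[-0.026,0.23,0.01],[-0.026,0.285,0.01]],"rot":[[0,0,0],[0,0,0],[0,0,0],[0,0,0],[0,0,0]]}'
python3 -m inch '{"gripper":[0.085,0.085,0.085,0.085,0.085],"offset":[[0,0,0],[0,0,0],[0,0,0],[0,0,0],[0,0,0]],"rot":[[0,0,-0.7],[0,0,-0.7],[0,0,-0.7],[0,0,-0.7],[0,0,-0.7]]}'
python3 - <<'E'
from h import *
P=wpose();im=grab('wrist','f.png');np.savez('f.npz',R=P[0],p=P[1]);print(P[1])
c=wproj(P,[.5,-.132,.008]);print(c);u,v=(c-[75,75]).astype(int);print(u,v)
cv2.imwrite('pics/f2.png',cv2.resize(im[v:v+150,u:u+150,::-1],None,fx=4,fy=4,interpolation=cv2.INTER_CUBIC))
E
```

```text
t: 6.5
tcp_pos: [0.4992, -0.0951, 0.3329]
eef_rot: [180.0, -0.0, 99.0]
wrist_force: [0.4, 1.3, -0.9]
grip_width: 0.993
finger_force: 0.0
t: 7.12
tcp_pos: [0.5, -0.0976, 0.3328]
eef_rot: [-180.0, -0.0, 98.2]
wrist_force: [0.3, 0.2, -0.0]
grip_width: 0.991
finger_force: 0.0
[ 0.50001288 -0.09755733  0.33278001]
[318.27115729 183.65740341]
243 108
```

View pics/f2.png

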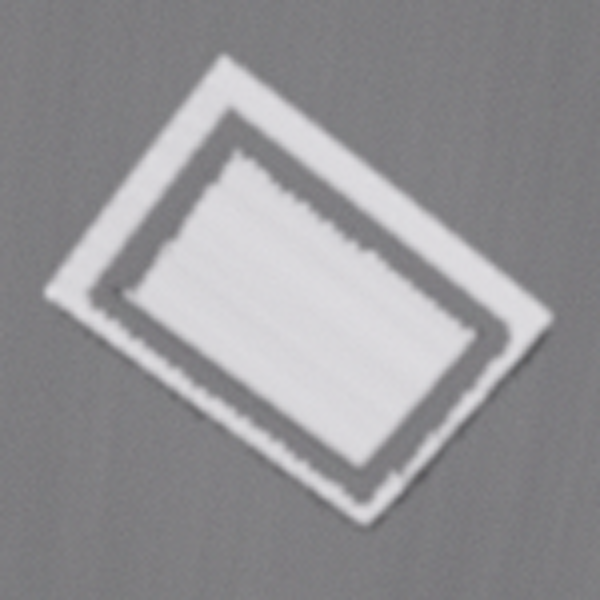

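The plate corners in the crop are at (224,54), (554,318), (366,528) and (44,290). The inner floor corners are at (238,150), (475,333), (360,467) and (130,295).

Run:
```python
from h import *
np.set_printoptions(precision=4,suppress=True)
z=np.load('f.npz');P=z['R'],z['p']
def q(L,h):
    C=np.array([watz(P,243+x/4,108+y/4,h)[:2] for x,y in L]);r,a=cv2.minAreaRect((C*1000).astype(np.float32))[1:]
    d=(C[1]-C[0]+C[2]-C[3]);print(C.mean(0),r,np.degrees(np.arctan2(d[1],d[0])))
q([(224,54),(554,318),(366,528),(44,290)],.008)
q([(238,150),(475,333),(360,467),(130,295)],.008)
q([(232,108),(508,333),(362,505),(92,295)],.016)
```

```text
[ 0.4994 -0.1325] (100.47560119628906, 140.8474578857422) -30.610335911094797
[ 0.5009 -0.136 ] (62.33525848388672, 100.71601867675781) -30.356788305113554
[ 0.5001 -0.1338] (78.7053451538086, 119.84077453613281) -31.69001871012748
```

```bash
python3 -m inch '{"gripper":[0.085,0.085,0.085,0.085,0.085],"offset":[[0.008,0.055,0],[0.017,0.115,0],[0.026,0.175,0],[0.035,0.235,0],[0.043,0.294,0]],"rot":[[0,0,0],[0,0,0],[0,0,0],[0,0,0],[0,0,0]]}'
python3 -m inch '{"gripper":[0.085,0.085,0.085,0.085,0.085],"offset":[[0.001,0.002,0],[0.001,0.002,-0.04],[0.001,0.002,-0.08],[0.001,0.002,-0.12],[0.001,0.002,-0.131]],"rot":[[0,0,0],[0,0,0],[0,0,0],[0,0,0],[0,0,0]]}'
python3 -m inch '{"gripper":[0.085,0.04,0.04,0.04,0.04],"offset":[[0,0,0],[0,0,0],[0,0,0],[0,0,0],[0,0,0]],"rot":[[0,0,0],[0,0,0],[0,0,0],[0,0,0],[0,0,0]]}' 80
python3 - <<'E'
from h import *
P=wpose();im=grab('wrist','g.png');np.savez('g.npz',R=P[0],p=P[1]);print(P[1],state()['eef_rot'])
E
```

```text
t: 7.8
tcp_pos: [0.5432, 0.1989, 0.3329]
eef_rot: [180.0, 0.0, 98.3]
wrist_force: [0.7, 0.1, 1.0]
grip_width: 0.995
finger_force: 0.0
t: 8.43
tcp_pos: [0.5431, 0.198, 0.2]
eef_rot: [-179.8, 0.0, 98.3]
wrist_force: [0.2, -0.7, 0.2]
grip_width: 0.992
finger_force: 0.0
t: 9.05
tcp_pos: [0.5443, 0.1991, 0.2033]
eef_rot: [179.9, -0.0, 98.3]
wrist_force: [-3.3, -2.4, 11.5]
grip_width: 0.575
finger_force: 81.0
[0.54432168 0.19905417 0.20334051] [ 1.79902630e+02 -1.52257513e-03  9.83066182e+01]
```

View pics/g.png

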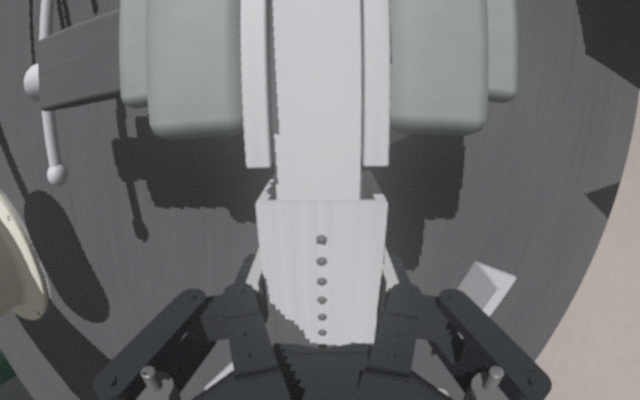

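The sleeve is gripped squarely, with its edges at columns 258 and 387 and its rear edge at row 199. Next I'll raise it 5 mm.

```bash
python3 - <<'E'
from h import *
z=np.load('g.npz');P=z['R'],z['p']
a=watz(P,258,199,.165);b=watz(P,387,199,.165);m=(a+b)/2;print(a,b,'rear->tcp in tool axes',(P[0].T@(m-P[1])))
E
python3 -m inch '{"gripper":[0.04,0.04,0.04,0.04,0.04],"offset":[[0,0,0.002],[0,0,0.004],[0,0,0.005],[0,0,0.005],[0,0,0.005]],"rot":[[0,0,0],[0,0,0],[0,0,0],[0,0,0],[0,0,0]]}'
```

```text
[0.51377541 0.24138914 0.165     ] [0.56174222 0.24834207 0.165     ] rear->tcp in tool axes [4.62775182e-02 5.74634610e-05 3.83424247e-02]
t: 9.72
tcp_pos: [0.5439, 0.199, 0.2068]
eef_rot: [-180.0, 0.0, 98.3]
wrist_force: [-0.4, 0.2, -5.3]
grip_width: 0.571
finger_force: 82.9
```

```bash
python3 -m inch '{"gripper":[0.04,0.04,0.04,0.04,0.04],"offset":[[0.0014,-0.010,0],[0.0043,-0.030,0],[0.0072,-0.050,0],[0.0101,-0.070,0],[0.0130,-0.090,0]],"rot":[[0,0,0],[0,0,0],[0,0,0],[0,0,0],[0,0,0]]}'
python3 -m inch '{"gripper":[0.04,0.04,0.04,0.04,0.04],"offset":[[0.0036,-0.025,0],[0.0072,-0.05,0],[0.0109,-0.075,0],[0.0145,-0.1,0],[0.0167,-0.115,0]],"rot":[[0,0,0],[0,0,0],[0,0,0],[0,0,0],[0,0,0]]}'
```

```text
t: 10.35
tcp_pos: [0.5572, 0.1072, 0.2069]
eef_rot: [180.0, 0.0, 98.3]
wrist_force: [-0.1, -0.5, -4.6]
grip_width: 0.571
finger_force: 83.0
t: 10.98
tcp_pos: [0.5738, -0.0078, 0.2069]
eef_rot: [180.0, 0.0, 98.2]
wrist_force: [1.0, 0.6, -5.1]
grip_width: 0.574
finger_force: 83.0
```

```bash
python3 -m inch '{"gripper":[0.04,0.04,0.04,0.04,0.04],"offset":[[-0.01,-0.025,0],[-0.025,-0.05,0],[-0.04,-0.08,0],[-0.06,-0.11,0],[-0.073,-0.125,0]],"rot":[[0,0,9],[0,0,19],[0,0,29],[0,0,39],[0,0,48]]}'
python3 -m inch '{"gripper":[0.04,0.04,0.04,0.04,0.04],"offset":[[0,0,0],[0,0,-0.02],[0,0,-0.04],[0,0,-0.055],[0,0,-0.065]],"rot":[[0,0,3.3],[0,0,3.3],[0,0,3.3],[0,0,3.3],[0,0,3.3]]}'
python3 - <<'E'
from h import *
s=state();P=wpose();im=grab('wrist','i.png');np.savez('i.npz',R=P[0],p=P[1]);print(P[1],s['eef_rot'])
im=grab('side','i_side.png');a=wproj  # crop of both
w=cv2.imread('pics/i.png');k=cv2.resize(im[150:270,300:460,::-1],(533,400),interpolation=cv2.INTER_CUBIC)
cv2.imwrite('pics/i2.png',np.vstack([w[100:400,120:520],cv2.resize(k,(400,300))]))
E
```

```text
t: 11.6
tcp_pos: [0.4998, -0.1325, 0.2069]
eef_rot: [-180.0, -0.0, 146.6]
wrist_force: [-0.0, 0.1, -5.0]
grip_width: 0.575
finger_force: 83.5
t: 12.22
tcp_pos: [0.5006, -0.1311, 0.1412]
eef_rot: [-180.0, -0.0, 149.6]
wrist_force: [0.7, -0.2, -5.9]
grip_width: 0.571
finger_force: 83.8
[ 0.50060904 -0.13106256  0.14118695] [-1.79997436e+02 -2.92405720e-02  1.49597513e+02]
```

View pics/i2.png

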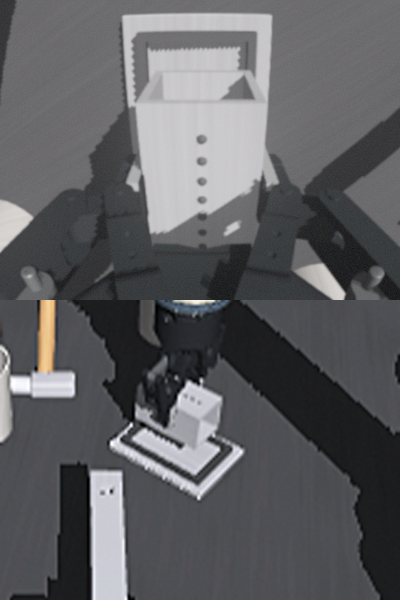

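The sleeve hangs level over the nest and parallel to it. The plate's far corners are at full-image (242,115) and (391,115).

Run:
```python
from h import *
z=np.load('i.npz');P=z['R'],z['p']
a=watz(P,242.5,115,.008);b=watz(P,391,115,.008);print(a,b,np.linalg.norm(a-b),P[0].T@((a+b)/2-P[1]), P[0].T@(a-b))
for u,v in((375,144),(256,133),(255,133)): print(P[0].T@(watz(P,u,v,.016)-P[1]))
```

```text
[ 0.4130389  -0.13962291  0.008     ] [ 0.46304432 -0.05502866  0.008     ] 0.09826864654957325 [ 0.07096912 -0.00255993  0.1332233 ] [ 3.18544971e-04 -9.82681301e-02  4.55959163e-06]
[0.05231    0.03500228 0.12521209]
[ 0.05969173 -0.04118664  0.12521927]
[ 0.05971078 -0.04184525  0.12521931]
```

```bash
python3 -m inch '{"gripper":[0.04,0.04,0.04,0.04,0.04],"offset":[[-0.001,-0.0005,-0.012],[-0.001,-0.0005,-0.024],[-0.001,-0.0005,-0.034],[-0.001,-0.0005,-0.040],[-0.001,-0.0005,-0.043]],"rot":[[0,0,0],[0,0,0],[0,0,0],[0,0,0],[0,0,0]]}'
python3 -m inch '{"gripper":[0.04,0.04,0.04,0.04,0.04],"offset":[[0,0,-0.001],[0,0,-0.002],[0,0,-0.003],[0,0,-0.003],[0,0,-0.003]],"rot":[[0,0,0],[0,0,0],[0,0,0],[0,0,0],[0,0,0]]}'
```

```text
t: 12.95
tcp_pos: [0.4997, -0.1315, 0.0985]
eef_rot: [-180.0, -0.0, 149.6]
wrist_force: [0.5, 0.0, -5.9]
grip_width: 0.574
finger_force: 83.9
t: 13.58
tcp_pos: [0.4998, -0.1315, 0.0964]
eef_rot: [180.0, 0.0, 149.6]
wrist_force: [-1.2, 0.9, 5.6]
grip_width: 0.574
finger_force: 84.7
```

```bash
python3 -m inch '{"gripper":[0.065,0.075,0.075,0.075,0.075],"offset":[[0,0,0],[0,0,0],[0,0,0],[0,0,0.01],[0,0,0.03]],"rot":[[0,0,0],[0,0,0],[0,0,0],[0,0,0],[0,0,0]]}'
python3 -m inch '{"gripper":[0.08,0.08,0.08,0.08,0.08],"offset":[[0,0,0.03],[0,0,0.07],[0,0,0.12],[0.02,0.03,0.16],[0.02,0.05,0.16]],"rot":[[0,0,0],[0,0,0],[0,0,0],[0,0,0],[0,0,0]]}'
python3 - <<'E'
from h import *
s=state();P=wpose();w=grab('wrist','j.png');np.savez('j.npz',R=P[0],p=P[1]);print(P[1],s['eef_rot'])
sd=grab('side','j_side.png')[120:270,250:450]
print(wproj(P,[.5,-.133,.058]))
cv2.imwrite('pics/j2.png',np.hstack([w[:300,120:520,::-1],cv2.resize(sd,(400,300),interpolation=cv2.INTER_CUBIC)[:,:,::-1]]))
E
```

```text
t: 14.2
tcp_pos: [0.4994, -0.1314, 0.1262]
eef_rot: [-180.0, -0.1, 149.6]
wrist_force: [-0.1, 0.3, 0.6]
grip_width: 0.878
finger_force: 0.0
t: 14.82
tcp_pos: [0.5216, -0.0809, 0.2894]
eef_rot: [179.9, 0.4, 149.6]
wrist_force: [0.0, 0.3, -0.4]
grip_width: 0.939
finger_force: 0.0
[ 0.52156203 -0.0808766   0.28939246] [179.89164259   0.36678324 149.61158603]
[266.02098732 183.69021523]
```

View pics/j2.png

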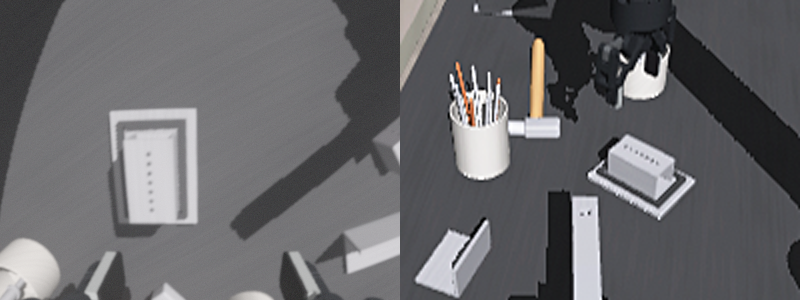

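The sleeve lies flat inside the frame (centre at about (272,175) in the full wrist image). The touchdown height matches the nest floor, the tin is upright and the bystanders are where they were. I'll hand it in.

```bash
python3 -c "
from rig import ticket
print(ticket.sign_off())"
```

```text
the job is handed in; nothing more can be done
None
```

The job is handed in, with no verdict returned yet: the pin stands in the upright low tin, and the sleeve lies flat in the nest frame as far as the last pictures and the touchdown height show.

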